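# Fetch the crampon tray from the push-latch cabinet to the vise-side stand

## Robot

A 6-joint arm with a two-finger parallel gripper is mounted at the origin on the work surface. World frame = base frame: x ahead of the robot, y to its left, z up, the work surface at z = 0. Lengths are in m, angles in rad, forces in N, time in s.
With the tool pointing down it reaches from about 0.35 to 0.725 m from the base axis. Payload 6 kg.
Tool frame: the origin (TCP) lies at the very end of the fingers, on their centre line; the grasp point (between the pads) lies 19 mm behind it (env.hold_point_z is the distance from the TCP to the grasp point, in m); z points along the fingers, y is the direction in which the jaws open and shut (so a half turn about z gives the same grasp; the last joint's range is limited). The gripper opens to 85 mm and grips with 20 to 120 N. Pads are 22 mm wide; open, the fingers measure 114 mm over their backs; the gripper's body (76 mm by 85 mm) begins 54 mm behind the grasp point. The pads swing forward as they close: fully open they stand 13 mm farther back than shut.
Start: joints at [-0.816, 0.04, 0.085, 0, -1.615, -0.334], TCP at [0.245, -0.548, 0.196] pointing down, gripper open.
Joint ranges: [-2.56, 2.56], [-1.29, 2.01], [-1.08, 1.49], [-3.29, 1.98], [-2.81, -0.18], [-2.99, 2.99]. Speed limits (rad/s): [2.57, 2.57, 3.01, 3.14, 3.14, 3.14].

## Interface

Orientations are given as a unit quaternion [x, y, z, w].
In Python, from cell import sensors, capture, env gives the robot as it stands.
- The arm moves only by the tool carry_out, never from a script. Its argument "series" is a list of rows, each a list of 3 entries, a list of its own where there are three numbers: the turn, a rotation vector about the tool's x, y, z in rad, then the shift along the tool's x, y, z in m, then the opening, from -1 (shut) to 1 (fully open), so that 0 is half open. A call has 1 to 20 rows; each row shifts and turns the commanded pose from where the row before left it, along the tool's axes as they then stand; what a row does not reach is not made up. A row lasts 1/8 s, in which the tool goes at most 62.5 mm and 10.7 degrees, less where a joint would pass 70% of its speed; a pose out of reach is approached as far as the arm can. A call is refused whole if a number of a shift passes 0.0625 or a number of a turn 0.188, either way. A call with a gripper value outside its range is refused whole. The fingers move at their own pace and stop on an object; "grip_force" is the grip in N (left out, the last holds). Time passes only in rows, so rows that do not move let the fingers close. It gives the time, the measured TCP pose, the force and the opening at its end, in the units of the state.
- sensors.get_obs(): the state, without advancing time (a new reading comes with each control period).
- capture(name): name is "scene" or "top"; returns a dict with "pixels" (480x640x3 uint8, red, green, blue), "depth" (480x640 float32, m along the optical axis (not along the pixel's ray), 0 where there is no reading), "fx", "fy", "cx", "cy" (pixels), "R" (3x3) and "t" (3): a world point X has camera coordinates R X + t. Camera axes: x right, y down, z forward; pixel columns grow to the right and rows downward; lengths in m; the calibration is good to about 2 mm. A picture is of the moment at which its call begins.
- env.job_done(): hands the job in, once; it reports no verdict.
The state is a dict: "clock": time; "joint_positions": joint angles; "dq": joint speeds; "joint_efforts": joint torques, N m; "tool_pos": TCP position; "ee_rot": TCP orientation; "contact_force": force on the tool from outside, world axes, zero at the start; "moment": the same for the moment, N m; "grip_width": finger opening in m.
Only numpy, scipy, OpenCV 4.12 (cv2) and the standard library are available. Lean on these libraries where they do the work, as an engineer would, in place of code of your own. Each camera call takes 0.05 s, during which the arm holds its last target. There are 200 camera calls.

## Task

I need the crampon plate in the red-fronted tray next to the vise. Press that tray's front in until the latch lets go and the tray springs out of the cabinet, take it out level with the plate lying in it, and slide it from the front onto the empty top rails of the open stand on the other side of the vise, fully home with its front right up against the rail ends. Leave the blue-fronted tray shut, and do not knock the vise or the loose things on the counter.

Things in the scene. Friction and masses are not known exactly. Their poses are not given: they have to be found in the camera images.
- cabinet: green steel push-latch cabinet, fixed, 220 deep (x) x 270 wide (y) x 110 mm high, clear plastic top. Origin: centre of its underside; front is -x, face plane at x = -110. Two upper bays, centres at y = +66 (left) and -66 (right), hold one loose tray each, red or blue front either way round; trays slide along x. The two grey lower fronts are fixed
- plunger_left (a joint): spring plunger (m) of the push-push latch behind the left bay (+y). 0: latched, tray shut. Push the tray's front straight in (cabinet +x) by 5 to 7 mm (joint -0.005 to -0.007, end stop -0.0075), taking 8 to 13 N, then let go and back away: it drives the tray out about 50 mm within a second (joint 0.050) and stays out. Pushed in again, it latches again
- plunger_right (a joint): the same for the plunger behind the right bay (-y), in m
- red_tray_center (a point): loose red-fronted tray, 0.22 kg: centre of its aluminium pan, 14 mm above the pan's underside; -x is its front, z up. Pan 150 (x) x 96 (y) x 28 mm high. Flat lips along both long top edges reach y = +-58, 3 mm thick, underside 11 mm above this point: the tray hangs on rails by them. When shut, this point is at cabinet x = -44.5, z = 86 mm
- red_panel_top (a point): middle of the top edge of the red tray's front panel, axes as the tray: panel 4 mm thick (x +-2), 124 wide (y), 46 mm high, all below this point. Inside the tray behind the panel is an empty finger pocket, 40 mm in x, floor 39 mm below this point. Shut, the panel's back is 9.5 mm before the cabinet's face and its top 4 mm above the clear top: no room for a finger. Swung fast, the tray twists in a pinch
- blue_tray_center (a point): the same point of the other loose tray, same shape with a blue front, empty; it must stay shut
- crampon_plate_center (a point): loose bent aluminium crampon plate, 92 x 66 mm, 20 mm high with its teeth up, lying in the red tray behind a 20 mm high divider; this point is over its centre, 8 mm above its underside. 0.09 kg
- stand: open tray stand, fixed, base 170 deep (x) x 176 mm wide (y). Origin: centre of its underside; its open front is -x. Four slotted uprights at y = +-77, x = -45 and +55, rise to z = 233; nothing lies above the top rails between them. Three rail pairs 56 mm apart on a ladder: bottom empty, middle with a grey-fronted tray fixed in it, top empty
- ladder (a joint): height (m, 0 to 0.035) at which the ladder of rails is clamped on the stand; it stays put. The top_rails and rail_mouth points move with it
- top_rails (a point): where the red tray's pan centre (point red_tray_center) comes when fully home on the top rails, with the same axes: x into the stand, z up. 156 mm above the counter plus the ladder height. The top edge of the grey tray's panel below is 28 mm under this point, 10 mm under the lower edge of the red panel when home
- rail_mouth (a point): mid-way between the front ends of the two top rails, at ledge height (lip underside); axes as the stand. Rails are channels open to the middle, low friction: 3 mm side play for the lips (y), caps 17 mm above the ledges (14 mm play above a lip), first 12 mm flared by 4 mm. The ledges' inner edges are at y = +-51. The tray's front panel stops against the ends
- vise: cast-iron bench vise bolted down between cabinet and stand; origin: centre of the underside of its round base, 104 mm in diameter. Jaws 74 mm wide (y), top at z = 107 mm. Anvil to x = +70 mm; the sliding jaw, screw and T-bar handle reach towards the robot to x = -98 mm plus the jaw opening
- vise_jaw (a joint): opening of the sliding jaw beyond a 7 mm gap, in m, towards the vise's -x
- vise_handle (a joint): turn of the T-bar handle, in rad: 0 level along y, axis x of the vise at height 50 mm, bar 98 mm long overall
- tin_cup_center (a point): pewter-grey tin cup, 74 mm in diameter, 78 mm high, standing, with a side handle; centre, half-way up
- nut_driver_center (a point): stubby nut driver with an orange handle lying flat, 112 mm long, 31 mm thick; centre
- pivot_rod_center (a point): bright steel pivot rod with two collars lying flat, 150 mm long, 18 mm thick; centre
- rivet_jar_center (a point): amber rivet jar with a black cap, 66 mm in diameter, 95 mm high; centre
- mallet_center (a point): rubber mallet lying flat, 270 mm long, 54 mm high, head towards its +x; this point is 50 mm behind the head's middle
Things that resemble listed ones, but are neither listed nor needed, are in the scene too. There is more than one size of the stand; the one meant has the size given above.

How it is judged:
By the outcome, as a careful person would: the job done as asked, in the order asked, and still so for the second after the job is handed in, with the robot touching nothing.
It also fails if it takes over 54 s, if anything falls off the work surface, if the arm or the gripper's body presses on something with over 40 N, if the wrist force passes 120 N, or if a joint passes its speed limit or range.

## Working session

There is one attempt and no reset: what is moved stays moved. The work goes in short steps, Python scripts to look and compute and a tool call to move; the robot and the scene stay as the last step left them, time stands still between calls to the robot, and variables do not carry over. Pictures are saved under pics/ and viewed, about 8 in all and at most 12, crops included, and the job is handed in when it is done.

Besides the shell and the picture viewer there is one more tool, called in YAML: its name, and indented under it one key for each argument. carry_out: Moves the arm, as the interface text tells. Its arguments: {"type":"object","properties":{"series":{"type":"array","items":{"type":"array"}},"grip_force":{"type":"number"}},"required":["series"]}

```bash
mkdir -p pics; ls; cat > h.py <<'E'
import numpy as np, cv2, sys
from cell import sensors, capture, env
from scipy.spatial.transform import Rotation as R
def cap(name,tag):
    c=capture(name); np.savez('pics/'+tag+'.npz',**c); cv2.imwrite('pics/'+tag+'.png',c['pixels'][:,:,::-1]); return c
def load(tag): return dict(np.load('pics/'+tag+'.npz'))
def pix(c,u,v,z=None):
    "world point at pixel; from depth, or on plane of height z"
    Rm,t=c['R'],c['t']; d=np.array([(u-c['cx'])/c['fx'],(v-c['cy'])/c['fy'],1.])
    o=-Rm.T@t; w=Rm.T@d
    k=float(c['depth'][int(round(v)),int(round(u))]) if z is None else (z-o[2])/w[2]
    return o+k*w
def cloud(c):
    v,u=np.mgrid[0:480,0:640]; d=c['depth']
    P=np.stack([(u-c['cx'])/c['fx']*d,(v-c['cy'])/c['fy']*d,d],-1)
    return (P-c['t'])@c['R']
def proj(c,X):
    p=np.asarray(X)@c['R'].T+c['t']; return p[...,:2]/p[...,2:]*[c['fx'],c['fy']]+[c['cx'],c['cy']]
E
python3 - <<'E'
from h import *
for n in('top','scene'):
    c=cap(n,n+'0'); print(n,c['fx'],-c['R'].T@c['t'],c['R'][2])
o=sensors.get_obs(); print({k:np.round(v,3) for k,v in o.items()}, env.hold_point_z)
E
```

```text
pics
top 494.65490884053185 [ 0.29131006 -0.01537657  1.46129279] [ 0.17209245 -0.00248417 -0.98507767]
scene 568.9319830554109 [ 1.09914124 -1.06042444  0.94878921] [-0.39588624  0.71457449 -0.57676459]
{'clock': np.float64(0.1), 'joint_positions': array([-0.816,  0.041,  0.084, -0.   , -1.615, -0.334]), 'dq': array([-0.   ,  0.   ,  0.003,  0.002,  0.001,  0.001]), 'joint_efforts': array([-6.0000e-03, -3.6934e+01,  3.4828e+01,  6.9520e+00, -5.0000e-03,
        0.0000e+00]), 'tool_pos': array([ 0.245, -0.547,  0.195]), 'ee_rot': array([-0.209,  0.978,  0.001, -0.   ]), 'contact_force': array([0.859, 0.195, 0.004]), 'moment': array([-0.031,  0.006, -0.085]), 'grip_width': np.float64(0.086)} 0.0187
```

View pics/top0.png

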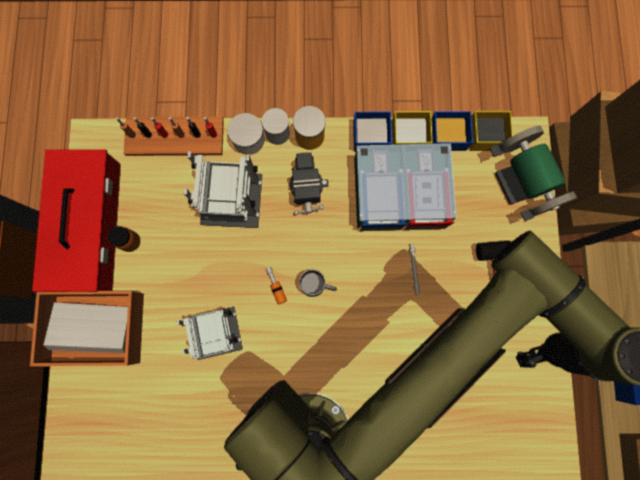

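View pics/scene0.png

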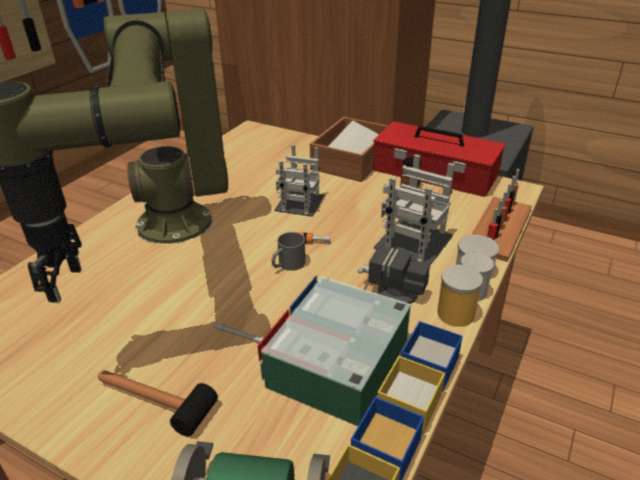

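```bash
python3 - <<'E'
from h import *
c=load('top0'); im=c['pixels'][:,:,::-1]
a=cv2.resize(im[138:238,340:465],None,fx=4,fy=4,interpolation=cv2.INTER_CUBIC)[:, :400+100]
b=cv2.resize(im[138:238,180:255+10],None,fx=4,fy=4,interpolation=cv2.INTER_CUBIC)
s=load('scene0')['pixels'][:,:,::-1]
d=cv2.resize(s[150:290,365:465],None,fx=4,fy=4,interpolation=cv2.INTER_CUBIC)
print(a.shape,b.shape)
cv2.imwrite('pics/c1.png',np.hstack([b[:,:290],a]))
cv2.imwrite('pics/c2.png',d)
P=cloud(c)
for u,v in[(405,185),(430,195),(385,195),(430,222),(380,222),(220,190),(235,165),(305,185),(312,282),(275,285),(415,268),(300,210),(246,130)]: print(u,v,np.round(P[v,u],3))
E
```

```text
(400, 500, 3) (400, 340, 3)
405 185 [ 0.696 -0.272  0.106]
430 195 [ 0.665 -0.341  0.109]
385 195 [ 0.667 -0.214  0.107]
430 222 [ 0.585 -0.335  0.118]
380 222 [ 0.596 -0.202  0.072]
220 190 [0.685 0.254 0.102]
235 165 [0.757 0.212 0.108]
305 185 [0.697 0.012 0.107]
312 282 [ 0.431 -0.006  0.003]
275 285 [0.421 0.102 0.025]
415 268 [ 0.47  -0.309  0.014]
300 210 [0.639 0.028 0.048]
246 130 [0.873 0.186 0.085]
```

View pics/c1.png

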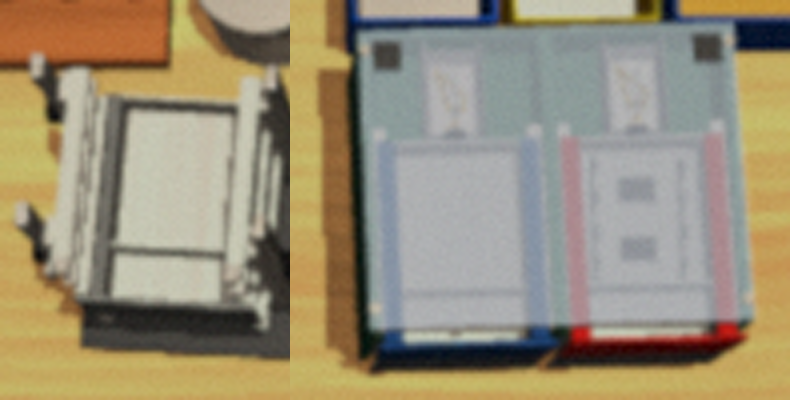

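View pics/c2.png

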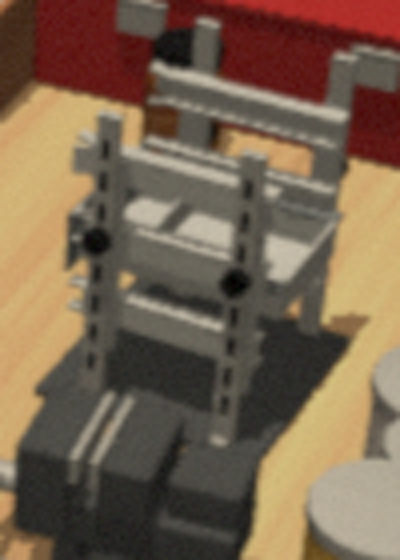

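```bash
python3 - <<'E'
from h import *
for n in('top0','scene0'):
    c=load(n); P=cloud(c); hsv=cv2.cvtColor(c['pixels'],cv2.COLOR_RGB2HSV).astype(int)
    reg=(P[...,0]>.5)&(P[...,0]<.85)&(P[...,1]<-.08)&(P[...,1]>-.45)&(c['depth']>0)
    m=reg&(P[...,2]>.1)&(P[...,2]<.125)
    r=cv2.minAreaRect(P[m][:,:2].astype(np.float32)); print(n,'cab top',r)
    for col,mm in(('red',((hsv[...,0]<6)|(hsv[...,0]>174))),('blue',(hsv[...,0]>105)&(hsv[...,0]<125))):
        q=P[reg&mm&(hsv[...,1]>150)&(P[...,0]<.64)&(P[...,2]>.06)]
        if len(q)>5:
            print(col,len(q),cv2.minAreaRect(q[:,:2].astype(np.float32)),q.min(0).round(3),q.max(0).round(3))
    # stand
    reg=(P[...,0]>.5)&(P[...,0]<.85)&(P[...,1]>.1)&(P[...,1]<.4)&(c['depth']>0)
    z=P[...,2]; h,e=np.histogram(z[reg&(z>.06)],np.arange(.06,.26,.005)); print([(round(a,3),int(b)) for a,b in zip(e,h) if b])
    for lo,hi in((.222,.245),(.165,.215)):
        q=P[reg&(z>lo)&(z<hi)]; print(lo,len(q),cv2.minAreaRect(q[:,:2].astype(np.float32)),q.min(0).round(3),q.max(0).round(3))
    q=P[reg&(z>.222)]; print(np.round(q[np.argsort(q[:,0])],3)[::max(1,len(q)//20)])
c=load('top0')
f=lambda x,y,z:pix(c,340+(x-290)/4,138+y/4,z).round(3)
for p in((360,32),(733,24),(370,330),(752,322)): print(f(*p,.11))
for p in((570,350),(740,338),(375,362),(555,345)): print(f(*p,.114))
E
```

```text
top0 cab top ((0.7004513144493103, -0.274084210395813), (0.23768804967403412, 0.27214911580085754), 0.9993083477020264)
red 185 ((0.5910676121711731, -0.3404293358325958), (0.11935687810182571, 0.021202504634857178), 87.91465759277344) [ 0.582 -0.4    0.06 ] [ 0.604 -0.28   0.122]
blue 109 ((0.5877366662025452, -0.21271847188472748), (0.015124459750950336, 0.12610669434070587), 2.0624098777770996) [ 0.58  -0.275  0.065] [ 0.598 -0.15   0.117]
[(np.float64(0.06), 22), (np.float64(0.065), 31), (np.float64(0.07), 23), (np.float64(0.075), 48), (np.float64(0.08), 127), (np.float64(0.085), 96), (np.float64(0.09), 75), (np.float64(0.095), 554), (np.float64(0.1), 630), (np.float64(0.105), 142), (np.float64(0.11), 77), (np.float64(0.115), 95), (np.float64(0.12), 172), (np.float64(0.125), 138), (np.float64(0.13), 53), (np.float64(0.135), 118), (np.float64(0.14), 190), (np.float64(0.145), 77), (np.float64(0.15), 30), (np.float64(0.155), 10), (np.float64(0.16), 9), (np.float64(0.165), 17), (np.float64(0.17), 38), (np.float64(0.175), 92), (np.float64(0.18), 53), (np.float64(0.185), 25), (np.float
[... 2589 characters left out ...]
905746459961) [0.608 0.147 0.165] [0.759 0.321 0.214]
[[0.629 0.167 0.228]
 [0.635 0.161 0.23 ]
 [0.637 0.162 0.227]
 [0.639 0.164 0.226]
 [0.641 0.318 0.224]
 [0.643 0.161 0.229]
 [0.644 0.158 0.225]
 [0.646 0.161 0.224]
 [0.649 0.311 0.232]
 [0.653 0.316 0.231]
 [0.73  0.156 0.225]
 [0.732 0.154 0.229]
 [0.735 0.154 0.228]
 [0.738 0.312 0.225]
 [0.74  0.155 0.228]
 [0.742 0.307 0.231]
 [0.743 0.154 0.227]
 [0.744 0.31  0.224]
 [0.747 0.158 0.231]
 [0.749 0.31  0.231]
 [0.753 0.308 0.227]
 [0.756 0.308 0.225]]
[ 0.812 -0.139  0.11 ]
[ 0.816 -0.407  0.11 ]
[ 0.593 -0.141  0.11 ]
[ 0.597 -0.409  0.11 ]
[ 0.577 -0.28   0.114]
[ 0.585 -0.399  0.114]
[ 0.569 -0.144  0.114]
[ 0.58  -0.269  0.114]
```

carry_out:
  series:
    - [[0,0,-0.167],[0,0,0],-1]
    - [[0,0,-0.167],[0,0,0],-1]
    - [[0,0,-0.167],[0,0,0],-1]
    - [[0,0,-0.167],[0,0,0],-1]
    - [[0,0,-0.167],[0,0,0],-1]
    - [[0,0,-0.167],[0,0,0],-1]
    - [[0,0,-0.167],[0,0,0],-1]
    - [[0,0,0],[-0.0255,-0.032,0],-1]
    - [[0,0,0],[-0.0255,-0.032,0],-1]
    - [[0,0,0],[-0.0255,-0.032,0],-1]
    - [[0,0,0],[-0.0255,-0.032,0],-1]
    - [[0,0,0],[-0.0255,-0.032,0],-1]
    - [[0,0,0],[-0.0255,-0.032,0],-1]
    - [[0,0,0],[-0.0255,-0.032,0],-1]
    - [[0,0,0],[-0.0255,-0.032,0],-1]
    - [[0,0,0],[0,0,0.029],-1]
    - [[0,0,0],[0,0,0.029],-1]
    - [[0,0,0],[0,0,0.029],-1]
    - [[0,0,0],[0,0,0.029],-1]
    - [[0,0,0],[0,0,0],-1]

```text
clock: 2.6
tool_pos: [0.4954, -0.3379, 0.0767]
ee_rot: [0.714, -0.7, -0.003, 0.001]
contact_force: [0.2, 0.9, 0.1]
grip_width: 0.0006
```

```bash
cat >> h.py <<'E'
def st():
    o=sensors.get_obs(); r=R.from_quat(o['ee_rot'])
    m=r.as_matrix(); print('t',round(float(o['clock']),2),'p',np.round(o['tool_pos'],4),'yaw_y',np.degrees(np.arctan2(m[1,1],m[0,1])).round(2),'z',m[:,2].round(4),'F',np.round(o['contact_force'],1),'M',np.round(o['moment'],2),'w',round(float(o['grip_width']),4))
    return np.array(o['tool_pos']),m
def to(X,n=1):
    "shift in tool axes to world TCP X, per row for n rows"
    p,m=st(); s=m.T@(np.array(X)-p); print('shift',s.round(4),'per row',(s/n).round(4))
E
python3 - <<'E'
from h import *
st(); cap('top','top1'); s=load('scene0')
for p in((195,408),(140,390),(105,375)): print(pix(s,*p).round(3))
E
```

```text
t 2.6 p [ 0.4954 -0.3379  0.0767] yaw_y -178.92 z [-0.0054  0.0026 -1.    ] F [0.2 0.9 0.1] M [-0.04 -0.   -0.03] w 0.0006
[ 0.535 -0.552  0.049]
[ 0.392 -0.557  0.027]
[ 0.304 -0.565  0.034]
```

View pics/top1.png

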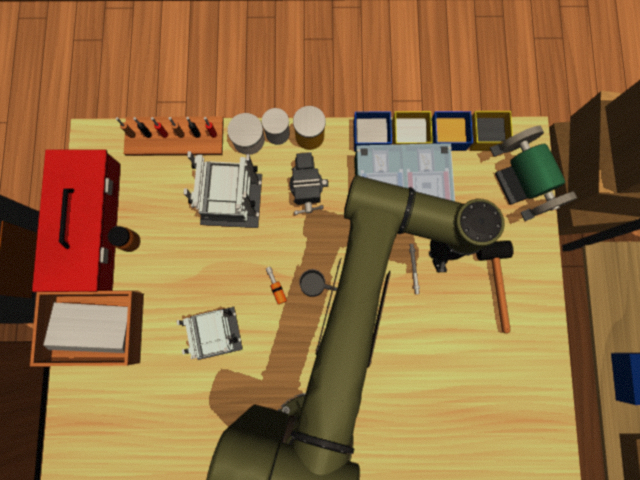

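carry_out:
  series:
    - [[0,0,0],[0.005,-0.02,0],-1]
    - [[0,0,0],[0,-0.02,0],-1]
    - [[0,0,0],[0,-0.02,0],-1]
    - [[0,0,0],[0,-0.005,0],-1]
    - [[0,0,0],[0,0,0],-1]

```text
clock: 3.28
tool_pos: [0.5625, -0.3427, 0.0807]
ee_rot: [0.714, -0.7, 0.0, -0.0]
contact_force: [-0.2, 0.7, -0.5]
grip_width: -0.0002
```

carry_out:
  series:
    - [[0,0,0],[0,-0.002,0],-1]
    - [[0,0,0],[0,-0.002,0],-1]
    - [[0,0,0],[0,0,0],-1]

```text
clock: 3.65
tool_pos: [0.5662, -0.3425, 0.08]
ee_rot: [0.714, -0.7, 0.0, -0.0]
contact_force: [0.3, -0.4, 0.0]
grip_width: -0.0001
```

carry_out:
  series:
    - [[0,0,0],[0,-0.002,0],-1]
    - [[0,0,0],[0,0,0],-1]

```text
clock: 3.9
tool_pos: [0.5683, -0.3424, 0.0798]
ee_rot: [0.714, -0.7, -0.0, 0.0]
contact_force: [0.1, -0.7, -0.1]
grip_width: -0.0
```

carry_out:
  series:
    - [[0,0,0],[0,-0.002,0],-1]
    - [[0,0,0],[0,0,0],-1]

```text
clock: 4.15
tool_pos: [0.5703, -0.3424, 0.0798]
ee_rot: [0.714, -0.7, -0.0, 0.0]
contact_force: [0.7, 0.5, 0.2]
grip_width: -0.0003
```

carry_out:
  series:
    - [[0,0,0],[0,-0.002,0],-1]
    - [[0,0,0],[0,0,0],-1]

```text
clock: 4.4
tool_pos: [0.5724, -0.3423, 0.0798]
ee_rot: [0.714, -0.7, -0.0, -0.0]
contact_force: [0.4, 0.3, -0.4]
grip_width: 0.0003
```

carry_out:
  series:
    - [[0,0,0],[0,-0.002,0],-1]
    - [[0,0,0],[0,0,0],-1]

```text
clock: 4.65
tool_pos: [0.5744, -0.3423, 0.0798]
ee_rot: [0.714, -0.7, -0.0, 0.0]
contact_force: [-0.6, 0.2, 1.0]
grip_width: -0.0001
```

carry_out:
  series:
    - [[0,0,0],[0,-0.002,0],-1]
    - [[0,0,0],[0,0,0],-1]

```text
clock: 4.9
tool_pos: [0.5763, -0.3422, 0.0798]
ee_rot: [0.714, -0.7, -0.0, 0.0]
contact_force: [-0.4, 0.0, -0.1]
grip_width: -0.0002
```

carry_out:
  series:
    - [[0,0,0],[0,-0.002,0],-1]
    - [[0,0,0],[0,0,0],-1]

```text
clock: 5.15
tool_pos: [0.5784, -0.3422, 0.0798]
ee_rot: [0.714, -0.7, -0.0, 0.0]
contact_force: [-0.1, 0.5, 0.1]
grip_width: 0.0001
```

carry_out:
  series:
    - [[0,0,0],[0,-0.001,0],-1]
    - [[0,0,0],[0,0,0],-1]

```text
clock: 5.4
tool_pos: [0.5793, -0.3422, 0.0798]
ee_rot: [0.714, -0.7, -0.0, -0.0]
contact_force: [0.3, 1.0, -0.4]
grip_width: -0.0
```

carry_out:
  series:
    - [[0,0,0],[0,-0.002,0],-1]
    - [[0,0,0],[0,0,0],-1]

```text
clock: 5.65
tool_pos: [0.5814, -0.3422, 0.0798]
ee_rot: [0.714, -0.7, -0.0, 0.0]
contact_force: [0.2, -0.6, 0.4]
grip_width: 0.0
```

carry_out:
  series:
    - [[0,0,0],[0,-0.0015,0],-1]
    - [[0,0,0],[0,0,0],-1]

```text
clock: 5.9
tool_pos: [0.5828, -0.3422, 0.0798]
ee_rot: [0.714, -0.7, -0.0, -0.0]
contact_force: [0.4, 0.1, -0.1]
grip_width: 0.0003
```

```bash
python3 - <<'E'
from h import *
st(); c=cap('scene','s1'); im=c['pixels'][:,:,::-1]
cv2.imwrite('pics/s1c.png',cv2.resize(im[220:400,180:380],None,fx=3,fy=3,interpolation=cv2.INTER_CUBIC))
E
```

```text
t 5.9 p [ 0.5828 -0.3422  0.0798] yaw_y -178.91 z [-1.e-04  1.e-04 -1.e+00] F [ 0.4  0.1 -0.1] M [ 0.01  0.02 -0.05] w 0.0003
```

View pics/s1c.png

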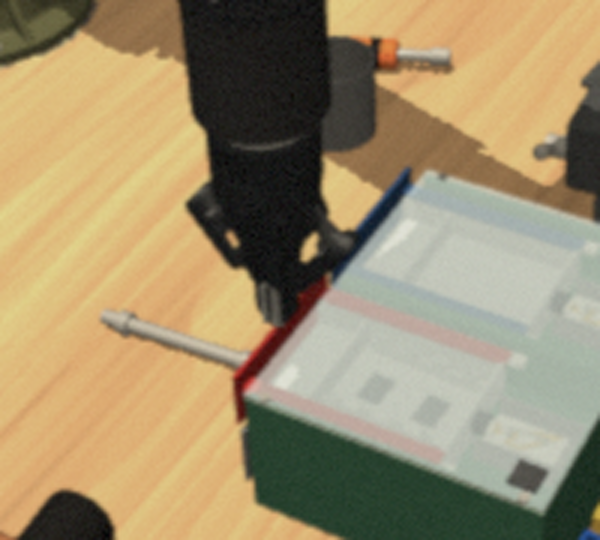

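carry_out:
  series:
    - [[0,0,0],[0,-0.0015,0],-1]
    - [[0,0,0],[0,0,0],-1]

```text
clock: 6.2
tool_pos: [0.5843, -0.3421, 0.0798]
ee_rot: [0.714, -0.7, -0.0, 0.0]
contact_force: [-0.3, -0.2, 0.2]
grip_width: 0.0001
```

carry_out:
  series:
    - [[0,0,0],[0,-0.0015,0],-1]
    - [[0,0,0],[0,0,0],-1]

```text
clock: 6.45
tool_pos: [0.5858, -0.3421, 0.0798]
ee_rot: [0.714, -0.7, -0.0, 0.0]
contact_force: [0.3, 0.4, 0.5]
grip_width: 0.0005
```

carry_out:
  series:
    - [[0,0,0],[0,-0.0015,0],-1]
    - [[0,0,0],[0,0,0],-1]

```text
clock: 6.7
tool_pos: [0.5873, -0.3421, 0.0798]
ee_rot: [0.714, -0.7, -0.0, 0.0]
contact_force: [0.8, -0.2, 0.7]
grip_width: -0.0001
```

```bash
python3 - <<'E'
from h import *
st(); c=cap('scene','s2'); t=cap('top','t2')
a=load('s1')['pixels'][:,:,::-1]; b=c['pixels'][:,:,::-1]
k=lambda im:cv2.resize(im[285:365,250:330],None,fx=5,fy=5,interpolation=cv2.INTER_CUBIC)
cv2.imwrite('pics/s2c.png',np.hstack([k(a),k(b)]))
for n in('scene0','s1','s2'):
    c=load(n); P=cloud(c); hsv=cv2.cvtColor(c['pixels'],cv2.COLOR_RGB2HSV).astype(int)
    m=((hsv[...,0]<6)|(hsv[...,0]>174))&(hsv[...,1]>150)&(P[...,0]>.5)&(P[...,0]<.65)&(P[...,1]<-.2)&(P[...,2]>.06)&(P[...,2]<.13)
    # gripper tip cloud
    q=P[m]; print(n,len(q),np.median(q,0).round(4), np.percentile(q[:,0],[5,95]).round(4))
    v=np.argwhere(m); print(v.min(0),v.max(0))
E
```

```text
t 6.7 p [ 0.5873 -0.3421  0.0798] yaw_y -178.91 z [-2.e-04  1.e-04 -1.e+00] F [ 0.8 -0.2  0.7] M [-0.03  0.01  0.02] w -0.0001
scene0 236 [ 0.5889 -0.3542  0.1065] [0.5862 0.591 ]
[310 258] [358 288]
s1 199 [ 0.5892 -0.3636  0.1056] [0.5869 0.5917]
[313 258] [358 287]
s2 163 [ 0.5897 -0.373   0.1051] [0.5873 0.5921]
[316 258] [358 288]
```

View pics/s2c.png

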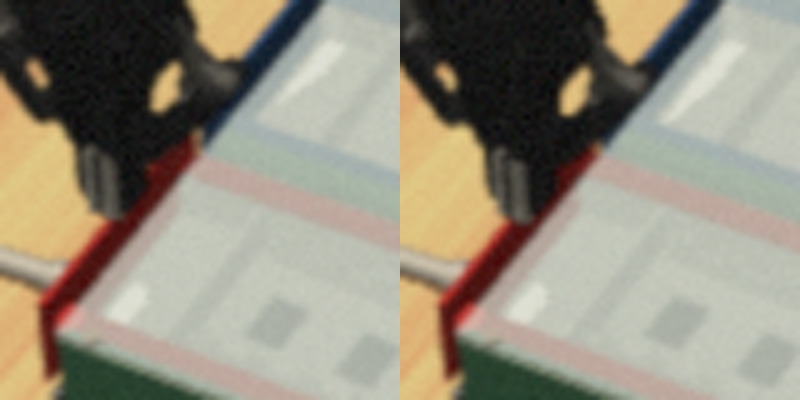

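```bash
python3 - <<'E'
from h import *
c=load('s2'); P=cloud(c)
for u,v in((272,320),(273,324),(273,327),(275,327),(270,320),(275,320),(265,325),(281,315)): print(u,v,P[v,u].round(3),c['pixels'][v,u])
print('TCP proj',proj(c,[.5873,-.3421,.0798]),'panel top mid',proj(c,[[.586,-.343,.114],[.586,-.281,.114],[.586,-.405,.114],[.586,-.405,.068]]))
E
```

```text
272 320 [ 0.592 -0.354  0.142] [75 73 65]
273 324 [ 0.593 -0.353  0.131] [84 81 74]
273 327 [ 0.594 -0.354  0.124] [97 96 83]
275 327 [ 0.596 -0.35   0.121] [66 64 58]
270 320 [ 0.589 -0.356  0.142] [68 65 59]
275 320 [ 0.597 -0.349  0.14 ] [43 41 38]
265 325 [ 0.494 -0.248 -0.005] [222 187 123]
281 315 [ 0.615 -0.353  0.166] [14 13 12]
TCP proj [274.7066701  337.40877015] panel top mid [[273.03548549 325.78115698]
 [288.29250414 308.25373478]
 [256.60594723 344.65558194]
 [258.26825677 360.45391394]]
```

carry_out:
  series:
    - [[0,0,0],[0,-0.0015,0],-1]
    - [[0,0,0],[0,0,0],-1]

```text
clock: 7.05
tool_pos: [0.5888, -0.3421, 0.0798]
ee_rot: [0.714, -0.7, -0.0, -0.0]
contact_force: [-0.6, -0.2, -0.2]
grip_width: 0.0002
```

carry_out:
  series:
    - [[0,0,0],[0,-0.0015,0],-1]
    - [[0,0,0],[0,0,0],-1]

```text
clock: 7.3
tool_pos: [0.5903, -0.342, 0.0798]
ee_rot: [0.714, -0.7, -0.0, 0.0]
contact_force: [-0.1, 0.3, -0.2]
grip_width: -0.0
```

carry_out:
  series:
    - [[0,0,0],[0,-0.0015,0],-1]
    - [[0,0,0],[0,0,0],-1]

```text
clock: 7.55
tool_pos: [0.5918, -0.342, 0.0798]
ee_rot: [0.714, -0.7, -0.0, 0.0]
contact_force: [-0.7, 0.2, 0.8]
grip_width: -0.0002
```

carry_out:
  series:
    - [[0,0,0],[0,-0.0015,0],-1]
    - [[0,0,0],[0,0,0],-1]

```text
clock: 7.8
tool_pos: [0.5933, -0.342, 0.0798]
ee_rot: [0.714, -0.7, -0.0, -0.0]
contact_force: [0.4, -0.4, -0.7]
grip_width: -0.0004
```

```bash
python3 - <<'E'
from h import *
st(); c=cap('scene','s3')
P=cloud(c)
for n in('scene0','s3'):
    c=load(n);P=cloud(c); print(n)
    for u,v in((262,343),(260,350),(261,356),(264,346),(285,318),(300,295)): print(u,v,P[v,u].round(4),c['pixels'][v,u])
a=load('scene0')['pixels'][:,:,::-1]; b=load('s3')['pixels'][:,:,::-1]
k=lambda im:cv2.resize(im[290:370,245:325],None,fx=5,fy=5,interpolation=cv2.INTER_NEAREST)
cv2.imwrite('pics/s3c.png',np.hstack([k(a),k(b)]))
E
```

```text
t 7.8 p [ 0.5933 -0.342   0.0798] yaw_y -178.91 z [-1.e-04  1.e-04 -1.e+00] F [ 0.4 -0.4 -0.7] M [ 0.    0.01 -0.03] w -0.0004
scene0
262 343 [ 0.5893 -0.391   0.1078] [78 22 18]
260 350 [ 0.5908 -0.4019  0.0981] [100  42  38]
261 356 [ 0.5899 -0.3994  0.0779] [61 31 25]
264 346 [ 0.5917 -0.3883  0.0978] [165  77  69]
285 318 [ 0.5886 -0.3001  0.1021] [91 28 23]
300 295 [ 0.5848 -0.2284  0.1116] [54 69 90]
s3
262 343 [ 0.593  -0.3958  0.1138] [85 23 20]
260 350 [ 0.5913 -0.4025  0.0989] [104  40  37]
261 356 [ 0.5902 -0.3998  0.0784] [68 37 32]
264 346 [ 0.5916 -0.3882  0.0977] [179  82  76]
285 318 [ 0.6253 -0.3547  0.1628] [37 20 19]
300 295 [ 0.5855 -0.2294  0.1126] [51 69 92]
```

View pics/s3c.png

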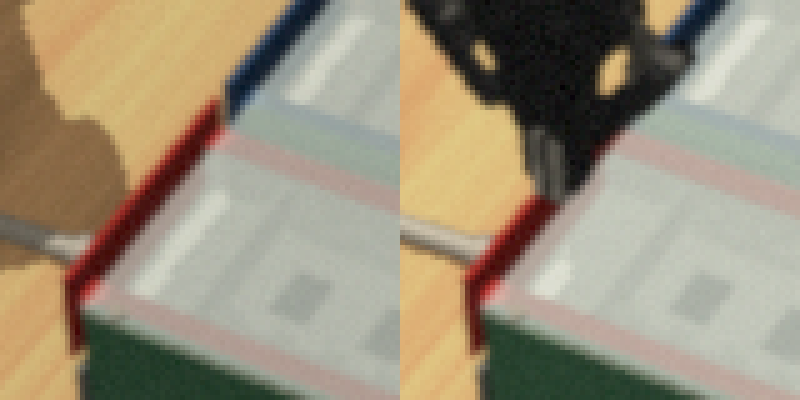

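carry_out:
  series:
    - [[0,0,0],[0,0.025,0],-1]
    - [[0,0,0],[0,0.025,0],-1]
    - [[0,0,0],[0,0.01,0],-1]
    - [[0,0,0],[0,0,0],-1]

```text
clock: 8.35
tool_pos: [0.5332, -0.3433, 0.0803]
ee_rot: [0.714, -0.7, 0.0, -0.0]
contact_force: [0.3, -0.0, 0.2]
grip_width: -0.0001
```

```bash
python3 - <<'E'
from h import *
p,m=st(); c=cap('scene','s4'); P=cloud(c); u,v=proj(c,p).astype(int); print(u,v)
im=c['pixels'][:,:,::-1].copy()
for i in range(-20,12,2): print(v+i,P[v+i,u].round(3),c['pixels'][v+i,u])
print('R',c['R'].round(4).tolist())
x0,y0=u-50,v-70
k=cv2.resize(im[y0:y0+100,x0:x0+130],None,fx=5,fy=5,interpolation=cv2.INTER_NEAREST)
cv2.circle(k,((u-x0)*5+2,(v-y0)*5+2),5,(0,255,0),1); cv2.imwrite('pics/s4c.png',k)
E
```

```text
t 8.35 p [ 0.5332 -0.3433  0.0803] yaw_y -178.93 z [ 7.e-04 -2.e-04 -1.e+00] F [ 0.3 -0.   0.2] M [-0.02 -0.04  0.01] w -0.0001
253 329
309 [ 0.548 -0.355  0.155] [22 24 20]
311 [ 0.543 -0.35   0.143] [35 31 30]
313 [ 0.541 -0.349  0.136] [41 40 34]
315 [ 0.543 -0.352  0.134] [54 55 48]
317 [ 0.542 -0.351  0.127] [58 55 51]
319 [ 0.543 -0.353  0.122] [72 68 61]
321 [ 0.542 -0.352  0.116] [164 146 103]
323 [ 0.467 -0.258 -0.002] [222 193 128]
325 [ 0.471 -0.264 -0.001] [222 194 129]
327 [ 0.475 -0.27  -0.001] [224 197 131]
329 [ 0.479 -0.276 -0.001] [223 198 131]
331 [ 0.483 -0.281 -0.001] [221 195 128]
333 [ 0.487 -0.288 -0.   ] [222 191 127]
335 [ 0.5   -0.305  0.014] [157 139 105]
337 [ 0.503 -0.309  0.013] [118 111  99]
339 [ 0.502 -0.309  0.007] [103  96  86]
R [[0.8783, 0.478, -0.0106], [0.2681, -0.5108, -0.8168], [-0.3959, 0.7146, -0.5768]]
```

View pics/s4c.png

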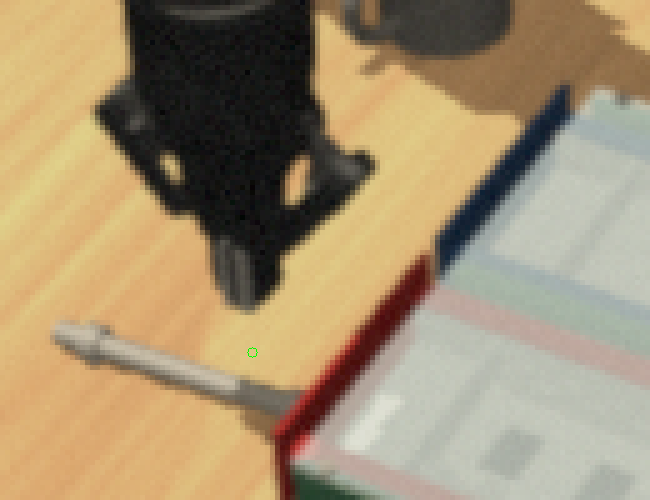

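```bash
python3 - <<'E'
from h import *
for n,p in(('scene0',[.245,-.547,.195]),('s4',[.5332,-.3433,.0803])):
    c=load(n); P=cloud(c); d=P-np.array(p); r=np.hypot(d[...,0],d[...,1])
    m=(r<.075)&(d[...,2]>-.03)&(d[...,2]<.2)&(c['depth']>0)&(P[...,2]>.03)&(P[...,0]<.575); q=d[m]
    print(n,proj(c,p).round(1),len(q),'lowest',q[np.argsort(q[:,2])][:8].round(3).tolist())
    h,e=np.histogram(q[:,2],np.arange(-.03,.2,.01)); print(h)
E
```

```text
scene0 [ 72.1 303.4] 2652 lowest [[-0.024, 0.042, 0.045], [-0.024, 0.037, 0.046], [0.017, -0.046, 0.046], [-0.02, 0.038, 0.046], [-0.024, 0.039, 0.047], [-0.015, 0.039, 0.047], [-0.008, 0.043, 0.047], [-0.013, 0.04, 0.047]]
[  0   0   0   0   0   0   0  24  86 104 114  74 119 198 231 219 268 275
 109 163 224 203]
s4 [253.3 329.3] 1595 lowest [[0.01, -0.003, 0.034], [0.01, -0.007, 0.034], [0.009, -0.009, 0.036], [0.009, -0.006, 0.037], [0.003, -0.011, 0.038], [0.005, -0.011, 0.039], [-0.0, -0.01, 0.039], [-0.002, -0.011, 0.039]]
[  0   0   0   0   0   0  11  45  48  44  42 117 109 121 115 134 136  75
  38 110 142 160]
```

carry_out:
  series:
    - [[0,0,0],[0,0,0.015],-1]
    - [[0,0,0],[0,-0.012,0.015],-1]
    - [[0,0,0],[0,-0.015,0],-1]
    - [[0,0,0],[0,-0.002,0],-1]
    - [[0,0,0],[0,0,0],-1]

```text
clock: 9.02
tool_pos: [0.5628, -0.3426, 0.0501]
ee_rot: [0.714, -0.7, 0.0, 0.0]
contact_force: [-0.3, -0.6, 0.2]
grip_width: 0.0003
```

carry_out:
  series:
    - [[0,0,0],[0,-0.003,0],-1]
    - [[0,0,0],[0,0,0],-1]

```text
clock: 9.28
tool_pos: [0.5654, -0.3426, 0.0503]
ee_rot: [0.714, -0.7, 0.0, -0.0]
contact_force: [0.3, 0.6, -0.8]
grip_width: 0.0
```

carry_out:
  series:
    - [[0,0,0],[0,-0.003,0],-1]
    - [[0,0,0],[0,0,0],-1]

```text
clock: 9.52
tool_pos: [0.5684, -0.3424, 0.0499]
ee_rot: [0.714, -0.7, -0.0, -0.0]
contact_force: [-0.5, -0.2, -0.4]
grip_width: -0.0002
```

carry_out:
  series:
    - [[0,0,0],[0,-0.003,0],-1]
    - [[0,0,0],[0,0,0],-1]

```text
clock: 9.78
tool_pos: [0.5695, -0.3427, 0.0499]
ee_rot: [0.714, -0.701, -0.001, 0.001]
contact_force: [-6.4, -0.4, 2.9]
grip_width: -0.0004
```

carry_out:
  series:
    - [[0,0,0],[0,-0.002,0],-1]
    - [[0,0,0],[0,0,0],-1]

```text
clock: 10.02
tool_pos: [0.571, -0.3429, 0.0499]
ee_rot: [0.714, -0.701, -0.002, 0.002]
contact_force: [-8.8, -0.3, 3.2]
grip_width: -0.0001
```

carry_out:
  series:
    - [[0,0,0],[0,-0.002,0],-1]
    - [[0,0,0],[0,0,0],-1]

```text
clock: 10.28
tool_pos: [0.5728, -0.343, 0.0499]
ee_rot: [0.713, -0.701, -0.002, 0.002]
contact_force: [-8.8, 0.3, 4.4]
grip_width: -0.0001
```

carry_out:
  series:
    - [[0,0,0],[0,-0.002,0],-1]
    - [[0,0,0],[0,0,0],-1]

```text
clock: 10.52
tool_pos: [0.5747, -0.343, 0.0499]
ee_rot: [0.713, -0.701, -0.002, 0.002]
contact_force: [-8.9, -0.6, 4.4]
grip_width: 0.0
```

carry_out:
  series:
    - [[0,0,0],[0,-0.0007,0],-1]
    - [[0,0,0],[0,0,0],-1]
    - [[0,0,0],[0,0.03,0],-1]
    - [[0,0,0],[0,0.04,0],-1]
    - [[0,0,0],[0,0.04,0],-0.5]
    - [[0,0,0],[0,0,-0.03],-0.3]
    - [[0,0,0],[0,0,-0.03],-0.3]
    - [[0,0,0],[0,0,-0.02],-0.3]
    - [[0,0,0],[0,0,0],-0.3]

```text
clock: 11.65
tool_pos: [0.4689, -0.3447, 0.1316]
ee_rot: [0.714, -0.7, 0.001, -0.001]
contact_force: [-0.9, -0.1, -0.7]
grip_width: 0.0298
```

```bash
python3 - <<'E'
from h import *
p,m=st(); c=cap('scene','s5'); P=cloud(c); t=cap('top','t5')
hsv=cv2.cvtColor(c['pixels'],cv2.COLOR_RGB2HSV).astype(int)
m=((hsv[...,0]<6)|(hsv[...,0]>174))&(hsv[...,1]>150)&(P[...,0]>.4)&(P[...,0]<.65)&(P[...,1]<-.2)&(P[...,2]>.06)&(P[...,2]<.13)
q=P[m]; print(len(q),np.median(q,0).round(4),cv2.minAreaRect(q[:,:2].astype(np.float32)))
d=P-p; mm=(np.hypot(d[...,0],d[...,1])<.06)&(d[...,2]>-.02)&(d[...,2]<.07)&(P[...,0]<.52); g=d[mm]; print(g[np.argsort(g[:,2])][:6].round(3).tolist())
im=c['pixels'][:,:,::-1]
cv2.imwrite('pics/s5c.png',cv2.resize(im[230:380,170:370],None,fx=3.5,fy=3.5,interpolation=cv2.INTER_CUBIC))
E
```

```text
t 11.65 p [ 0.4689 -0.3447  0.1316] yaw_y -178.91 z [ 0.0028 -0.001  -1.    ] F [-0.9 -0.1 -0.7] M [ 0.04 -0.01  0.  ] w 0.0298
585 [ 0.5406 -0.3559  0.0986] ((0.5628533363342285, -0.34434911608695984), (0.05657433345913887, 0.12204208970069885), 2.5096232891082764)
[[-0.016, 0.001, 0.032], [-0.015, 0.006, 0.034], [0.022, -0.001, 0.034], [0.024, -0.004, 0.035], [-0.013, -0.009, 0.035], [-0.014, 0.002, 0.035]]
```

View pics/s5c.png

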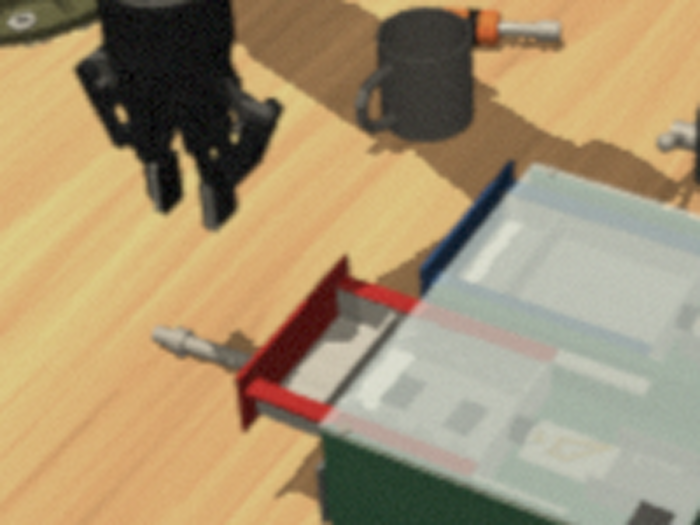

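carry_out:
  series:
    - [[0,0,0],[0,-0.033,0],-0.3]
    - [[0,0,0],[0,-0.033,0],-0.3]
    - [[0,0,0],[0,0,0],-0.3]
    - [[0,0,0],[0,0,0.02],-0.3]
    - [[0,0,0],[0,0,0.02],-0.3]
    - [[0,0,0],[0,0,0.02],-0.3]
    - [[0,0,0],[0,0,0.01],-0.3]
    - [[0,0,0],[0,0,0],-0.3]

```text
clock: 12.75
tool_pos: [0.5334, -0.343, 0.0589]
ee_rot: [0.714, -0.7, -0.001, 0.0]
contact_force: [-0.0, 0.0, -0.3]
grip_width: 0.0296
```

```bash
python3 - <<'E'
from h import *
p,m=st(); c=cap('scene','s6')
im=c['pixels'][:,:,::-1]
cv2.imwrite('pics/s6c.png',cv2.resize(im[260:380,200:350],None,fx=5,fy=5,interpolation=cv2.INTER_CUBIC))
E
```

```text
t 12.75 p [ 0.5334 -0.343   0.0589] yaw_y -178.92 z [-1.5e-03  5.0e-04 -1.0e+00] F [-0.   0.  -0.3] M [-0.03 -0.02  0.  ] w 0.0296
```

View pics/s6c.png

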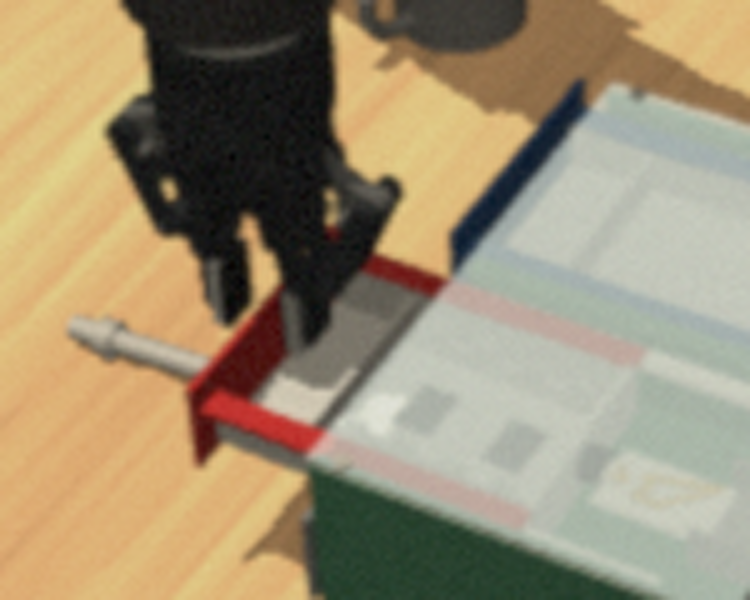

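carry_out:
  series:
    - [[0,0,0],[0,0,0.008],-0.3]
    - [[0,0,0],[0,0,0],-0.3]
    - [[0,0,0],[0,0,0],-1]
    - [[0,0,0],[0,0,0],-1]
    - [[0,0,0],[0,0,0],-1]
    - [[0,0,0],[0,0,0],-1]
  grip_force: 90

```text
clock: 13.55
tool_pos: [0.5342, -0.3432, 0.0523]
ee_rot: [0.714, -0.7, 0.0, -0.0]
contact_force: [0.4, 1.9, 1.6]
grip_width: 0.0023
```

```bash
python3 - <<'E'
from h import *
st()
E
```

```text
t 13.55 p [ 0.5342 -0.3432  0.0523] yaw_y -178.91 z [ 5.e-04 -2.e-04 -1.e+00] F [0.4 1.9 1.6] M [0.18 0.03 0.07] w 0.0023
```

carry_out:
  series:
    - [[0,0,0],[0,0.005,0],-1]
    - [[0,0,0],[0,0.01,0],-1]
    - [[0,0,0],[0,0.012,0],-1]
    - [[0,0,0],[0,0.012,0],-1]
    - [[0,0,0],[0,0.012,0],-1]
    - [[0,0,0],[0,0.012,0],-1]
    - [[0,0,0],[0,0.007,0],-1]
    - [[0,0,0],[0,0,0],-1]

```text
clock: 14.55
tool_pos: [0.4629, -0.3445, 0.0518]
ee_rot: [0.714, -0.701, -0.001, 0.0]
contact_force: [-1.1, 1.2, 0.8]
grip_width: 0.0022
```

```bash
cat >> h.py <<'E'
def red(tag,c=None):
    "red tray lips/panel in the scene view: fitted plane tilt and footprint"
    c=c or cap('scene',tag); P=cloud(c); hsv=cv2.cvtColor(c['pixels'],cv2.COLOR_RGB2HSV).astype(int)
    m=((hsv[...,0]<6)|(hsv[...,0]>174))&(hsv[...,1]>140)&(P[...,0]>.3)&(P[...,0]<.78)&(P[...,1]<.35)&(P[...,1]>-.5)&(P[...,2]>.06)&(P[...,2]<.32)
    n,l,s,_=cv2.connectedComponentsWithStats(m.astype(np.uint8)); 
    for i in range(1,n):
        if s[i,4]>60:
            q=P[l==i]; print(s[i],'med',np.median(q,0).round(4),'lo',np.percentile(q,2,0).round(3),'hi',np.percentile(q,98,0).round(3),cv2.minAreaRect(q[:,:2].astype(np.float32)))
    return c,P,m
E
python3 - <<'E'
from h import *
st(); red('s7')
E
```

```text
t 14.55 p [ 0.4629 -0.3445  0.0518] yaw_y -178.94 z [-1.3e-03  3.0e-04 -1.0e+00] F [-1.1  1.2  0.8] M [-0.03  0.21 -0.03] w 0.0022
[242 300  47  19 192] med [ 0.5386 -0.2937  0.0979] lo [ 0.477 -0.311  0.095] hi [ 0.587 -0.286  0.114] ((0.5342705845832825, -0.29666876792907715), (0.09568317234516144, 0.08305500447750092), 39.556053161621094)
[210 312  54  38 474] med [ 0.4928 -0.3945  0.0976] lo [ 0.466 -0.406  0.077] hi [ 0.587 -0.359  0.112] ((0.5213355422019958, -0.39612680673599243), (0.05595341697335243, 0.13520416617393494), 71.68451690673828)
```

carry_out:
  series:
    - [[0,0,0],[0,0.006,0],-1]
    - [[0,0,0],[0,0.012,0],-1]
    - [[0,0,0],[0,0.012,0],-1]
    - [[0,0,0],[0,0.012,0],-1]
    - [[0,0,0],[0,0.008,0],-1]
    - [[0,0,0],[0,0,0],-1]
    - [[0,0,0],[0,0,-0.006],-1]
    - [[0,0,0],[0,0,-0.012],-1]
    - [[0,0,0],[0,0,-0.015],-1]
    - [[0,0,0],[0,0,-0.015],-1]
    - [[0,0,0],[0,0,-0.015],-1]
    - [[0,0,0],[0,0,-0.015],-1]
    - [[0,0,0],[0,0,-0.015],-1]
    - [[0,0,0],[0,0,-0.012],-1]
    - [[0,0,0],[0,0,-0.005],-1]
    - [[0,0,0],[0,0,0],-1]
    - [[0,0,0],[0,0,0],-1]

```text
clock: 16.73
tool_pos: [0.4137, -0.3452, 0.1611]
ee_rot: [0.714, -0.7, -0.001, 0.0]
contact_force: [-0.3, -0.0, -3.1]
grip_width: 0.002
```

```bash
python3 - <<'E'
from h import *
st(); c,P,m=red('s8'); 
t=cap('top','t8'); red('',t)
# lip plane fit
for n,c in(('s',c),('t',t)):
    P=cloud(c); hsv=cv2.cvtColor(c['pixels'],cv2.COLOR_RGB2HSV).astype(int)
    m=((hsv[...,0]<6)|(hsv[...,0]>174))&(hsv[...,1]>140)&(P[...,0]>.43)&(P[...,0]<.6)&(P[...,1]<-.2)&(P[...,1]>-.42)&(P[...,2]>.15)
    q=P[m]
    if len(q)>30:
        for _ in range(4):
            A=np.c_[q[:,:2]-[.5,-.34],np.ones(len(q))]; k=np.linalg.lstsq(A,q[:,2],rcond=None)[0]; e=abs(A@k-q[:,2]); q=q[e<max(.003,1.5*np.median(e))]
        print(n,len(q),'plane slopes/z',k.round(4),np.median(e).round(4))
E
```

```text
t 16.73 p [ 0.4137 -0.3452  0.1611] yaw_y -178.91 z [-1.1e-03  7.0e-04 -1.0e+00] F [-0.3 -0.  -3.1] M [-0.04  0.22  0.04] w 0.002
[205 254  72  23 318] med [ 0.4701 -0.2963  0.2059] lo [ 0.416 -0.35   0.187] hi [ 0.561 -0.287  0.248] ((0.49037033319473267, -0.3211400806903839), (0.15375564992427826, 0.07060535997152328), 2.7594313621520996)
[183 267  67  41 572] med [ 0.4494 -0.3951  0.2062] lo [ 0.416 -0.407  0.187] hi [ 0.564 -0.357  0.22 ] ((0.48406392335891724, -0.3966406285762787), (0.05798256769776344, 0.16723816096782684), 73.99486541748047)
[421 265  23  17 101] med [ 0.4255 -0.2942  0.2097] lo [ 0.413 -0.334  0.201] hi [ 0.452 -0.286  0.225] ((0.42956969141960144, -0.3113642930984497), (0.05224420130252838, 0.041890230029821396), 82.12362670898438)
s 458 plane slopes/z [-1.490e-02  2.000e-04  2.065e-01] 0.0009
t 34 plane slopes/z [-0.0857 -0.0964  0.2076] 0.0012
```

```bash
python3 - <<'E'
from h import *
for n in('top0','scene0'):
    c=load(n); P=cloud(c); z=P[...,2]
    reg=(P[...,0]>.58)&(P[...,0]<.80)&(P[...,1]>.13)&(P[...,1]<.35)&(c['depth']>0)
    print(n)
    for s,lo,hi in(('R',.13,.2),('L',.27,.35)):
        q=P[reg&(z>.188)&(z<.206)&(P[...,1]>lo)&(P[...,1]<hi)]
        k=np.polyfit(q[:,0]-.68,q[:,1],1)
        for _ in range(3):
            e=q[:,1]-np.polyval(k,q[:,0]-.68); g=abs(e)<.010; k=np.polyfit(q[g,0]-.68,q[g,1],1)
        zz=q[g,2]; print(s,len(q),g.sum(),'slope deg',np.degrees(np.arctan(k[0])).round(2),'y@.68',k[1].round(4),'x',np.percentile(q[:,0],[1,5,95,99]).round(3),'z',np.median(zz).round(4),'ywidth',np.percentile(e[g],[2,98]).round(4))
    # uprights tops
    for a,b in((.61,.68),(.70,.78)):
        for lo,hi in((.13,.2),(.27,.35)):
            q=P[reg&(z>.226)&(P[...,0]>a)&(P[...,0]<b)&(P[...,1]>lo)&(P[...,1]<hi)]; print('up',len(q),((q.min(0)+q.max(0))/2).round(4),np.median(q,0).round(4))
    # grey panel top
    q=P[reg&(z>.130)&(z<.15)&(P[...,0]<.63)]; print('panel',len(q),np.median(q,0).round(4),cv2.minAreaRect(q[:,:2].astype(np.float32)),np.percentile(z[reg&(P[...,0]<.62)&(P[...,1]>.19)&(P[...,1]<.29)&(z>.12)],[50,90,98]).round(4))
    q=P[reg&(z>.09)&(z<.108)&(P[...,0]>.62)&(P[...,0]<.74)&(P[...,1]>.2)&(P[...,1]<.28)]; print('floor z',np.median(q[:,2]).round(4), 'table',np.median(z[(P[...,0]>.45)&(P[...,0]<.5)&(P[...,1]>.2)&(P[...,1]<.3)]).round(4))
E
```

```text
top0
R 331 300 slope deg -3.2 y@.68 0.1808 x [0.608 0.614 0.742 0.748] z 0.1976 ywidth [-0.0083  0.0073]
L 335 287 slope deg -3.61 y@.68 0.2974 x [0.616 0.623 0.75  0.755] z 0.198 ywidth [-0.0071  0.009 ]
up 26 [0.6363 0.1652 0.2325] [0.6361 0.165  0.2326]
up 23 [0.6452 0.3173 0.232 ] [0.6447 0.3168 0.2329]
up 24 [0.7367 0.1594 0.2315] [0.7354 0.1589 0.2332]
up 26 [0.7457 0.3113 0.2311] [0.7447 0.3111 0.232 ]
panel 153 [0.6105 0.2344 0.1386] ((0.6162238121032715, 0.22787529230117798), (0.02583979070186615, 0.15283505618572235), 0.6861022710800171) [0.1356 0.1418 0.2006]
floor z 0.1002 table 0.0004
scene0
R 292 193 slope deg -3.77 y@.68 0.1762 x [0.611 0.615 0.746 0.75 ] z 0.1948 ywidth [-0.0071  0.0091]
L 231 161 slope deg -2.48 y@.68 0.2942 x [0.62  0.63  0.755 0.757] z 0.1958 ywidth [-0.009  0.009]
up 19 [0.6372 0.1614 0.2301] [0.6389 0.1622 0.2291]
up 17 [0.6483 0.3156 0.2299] [0.6476 0.3144 0.2289]
up 21 [0.7384 0.1572 0.2301] [0.7396 0.1553 0.2301]
up 19 [0.7471 0.3087 0.2298] [0.7482 0.308  0.2299]
panel 44 [0.6155 0.1958 0.1377] ((0.6172717213630676, 0.23870986700057983), (0.13463027775287628, 0.020247599110007286), 87.95934295654297) [0.135  0.175  0.1981]
floor z 0.098 table -0.0022
```

carry_out:
  series:
    - [[0,0,0],[-0.005,0,0],-1]
    - [[0,0,0],[-0.01,0,0],-1]
    - [[0,0,0],[-0.015,0,0],-1]
    - [[0,0,0],[-0.02,0,0],-1]
    - [[0,0,0],[-0.02,0,0],-1]
    - [[0,0,0],[-0.02,0,0],-1]
    - [[0,0,0],[-0.02,0,0],-1]
    - [[0,0,0],[-0.02,0,0],-1]
    - [[0,0,0],[-0.02,0,0],-1]
    - [[0,0,0],[-0.02,0,0],-1]
    - [[0,0,0],[-0.02,0,0],-1]
    - [[0,0,0],[-0.02,0,0],-1]
    - [[0,0,0],[-0.02,0,0],-1]
    - [[0,0,0],[-0.02,0,0],-1]
    - [[0,0,0],[-0.02,0,0],-1]
    - [[0,0,0],[-0.02,0,0],-1]
    - [[0,0,0],[-0.02,0,0],-1]
    - [[0,0,0],[-0.015,0,0],-1]
    - [[0,0,0],[-0.01,0,0],-1]
    - [[0,0,0],[-0.005,0,0],-1]

```text
clock: 19.32
tool_pos: [0.4073, -0.0048, 0.162]
ee_rot: [0.714, -0.7, -0.0, -0.0]
contact_force: [0.5, -0.1, -3.7]
grip_width: 0.0021
```

```bash
python3 - <<'E'
from h import *
to([.4304,.2525,.145],15); red('s9')
E
```

```text
t 19.32 p [ 0.4073 -0.0048  0.162 ] yaw_y -178.86 z [ 3.e-04  4.e-04 -1.e+00] F [ 0.5 -0.1 -3.7] M [-0.    0.24 -0.  ] w 0.0021
shift [-0.2567 -0.0282  0.0171] per row [-0.0171 -0.0019  0.0011]
[287 184  59  17 204] med [0.4637 0.0443 0.2071] lo [ 0.409 -0.014  0.186] hi [0.554 0.057 0.241] ((0.4012383222579956, 0.09231075644493103), (0.13124793767929077, 0.30395010113716125), 51.605552673339844)
[271 193  57  29 326] med [ 0.4417 -0.0563  0.2071] lo [ 0.41  -0.068  0.188] hi [ 0.557 -0.018  0.221] ((0.47974273562431335, -0.057745061814785004), (0.05876186490058899, 0.16190685331821442), 74.69222259521484)
```

carry_out:
  series:
    - [[0,0,0],[-0.005,-0.0017,0],-1]
    - [[0,0,0],[-0.01,-0.0017,0],-1]
    - [[0,0,0.004],[-0.015,-0.0017,0],-1]
    - [[0,0,0.0078],[-0.018,-0.0017,0],-1]
    - [[0,0,0.0078],[-0.018,-0.0017,0],-1]
    - [[0,0,0.0078],[-0.018,-0.0017,0],-1]
    - [[0,0,0.0078],[-0.018,-0.0017,0],-1]
    - [[0,0,0.0078],[-0.018,-0.0017,0],-1]
    - [[0,0,0.0078],[-0.018,-0.0017,0],-1]
    - [[0,0,0.0078],[-0.018,-0.0017,0],-1]
    - [[0,0,0.0078],[-0.018,-0.0017,0],-1]
    - [[0,0,0.0078],[-0.018,-0.0017,0],-1]
    - [[0,0,0.004],[-0.018,-0.0017,0.003],-1]
    - [[0,0,0],[-0.018,-0.0017,0.004],-1]
    - [[0,0,0],[-0.014,-0.0017,0.004],-1]
    - [[0,0,0],[-0.009,-0.0017,0.004],-1]
    - [[0,0,0],[-0.004,-0.0017,0.002],-1]
    - [[0,0,0],[0,0,0],-1]
    - [[0,0,0],[0,0,0],-1]

```text
clock: 21.75
tool_pos: [0.4422, 0.2485, 0.1452]
ee_rot: [-0.686, 0.728, -0.0, 0.0]
contact_force: [-0.6, 0.1, -2.4]
grip_width: 0.0024
```

```bash
python3 - <<'E'
from h import *
to([.4304,.2525,.14]); c,P,m=red('s10'); t=cap('top','t10'); red('',t)
P=cloud(t); hsv=cv2.cvtColor(t['pixels'],cv2.COLOR_RGB2HSV).astype(int)
# tray lips from both cameras: line per lip at lip height
for n,c in(('s',c),('t',t)):
    P=cloud(c); hsv=cv2.cvtColor(c['pixels'],cv2.COLOR_RGB2HSV).astype(int)
    m=((hsv[...,0]<6)|(hsv[...,0]>174))&(hsv[...,1]>130)&(P[...,0]>.44)&(P[...,0]<.62)&(P[...,2]>.15)&(P[...,2]<.215)
    for lo,hi in((.15,.225),(.28,.36)):
        q=P[m&(P[...,1]>lo)&(P[...,1]<hi)]
        if len(q)>20:
            k=np.polyfit(q[:,0]-.507,q[:,1],1); print(n,lo,len(q),'y@.507',k[1].round(4),'deg',np.degrees(k[0]).round(2),'x',np.percentile(q[:,0],[1,99]).round(3),'z',np.polyfit(q[:,0]-.507,q[:,2],1).round(4))
E
```

```text
t 21.75 p [0.4422 0.2485 0.1452] yaw_y 176.58 z [ 3.e-04  3.e-04 -1.e+00] F [-0.6  0.1 -2.4] M [ 0.02  0.18 -0.01] w 0.0024
shift [-0.0033  0.0121  0.0052] per row [-0.0033  0.0121  0.0052]
[345 154  53  17 161] med [0.5092 0.293  0.19  ] lo [0.448 0.236 0.18 ] hi [0.598 0.306 0.227] ((0.5231293439865112, 0.2686045467853546), (0.07807823270559311, 0.1529725193977356), 89.06988525390625)
[330 160  50  26 240] med [0.4723 0.192  0.1902] lo [0.441 0.182 0.171] hi [0.585 0.238 0.205] ((0.5138819217681885, 0.21326035261154175), (0.06547338515520096, 0.15174537897109985), 88.49861907958984)
[195 213   7  22 102] med [0.5722 0.2912 0.1923] lo [0.543 0.284 0.187] hi [0.597 0.298 0.197] ((0.5692712068557739, 0.2913827896118164), (0.014514291658997536, 0.056787971407175064), 89.08373260498047)
[217 215  24  59 294] med [0.5069 0.1939 0.1927] lo [0.439 0.184 0.185] hi [0.589 0.23  0.209] ((0.5169534683227539, 0.1942557692527771), (0.047828998416662216, 0.16947601735591888), 75.75431060791016)
s 0.15 226 y@.507 0.1928 deg -5.8 x [0.441 0.589] z [-0.0162  0.1903]
s 0.28 148 y@.507 0.2936 deg -1.97 x [0.447 0.599] z [0.0106 0.1895]
t 0.15 279 y@.507 0.1947 deg -5.19 x [0.44  0.591] z [-0.0259  0.1935]
t 0.28 103 y@.507 0.2919 deg -0.66 x [0.543 0.598] z [-0.0146  0.193 ]
```

carry_out:
  series:
    - [[0,0,0],[-0.002,0,0.003],-1]
    - [[0,0,0],[-0.0018,0,0.0025],-1]
    - [[0,0,0],[0,0,0],-1]
    - [[0,0,0],[0,-0.005,0],-1]
    - [[0,0,0],[0,-0.01,0],-1]
    - [[0,0,0],[0,-0.01,0],-1]
    - [[0,0,0],[0,-0.01,0],-1]
    - [[0,0,0],[0,-0.005,0],-1]
    - [[0,0,0],[0,0,0],-1]

```text
clock: 22.98
tool_pos: [0.4825, 0.25, 0.1391]
ee_rot: [-0.686, 0.728, 0.0, -0.0]
contact_force: [-0.5, -0.6, -3.7]
grip_width: 0.0024
```

```bash
python3 - <<'E'
from h import *
to([.610,.242,.1335])
E
```

```text
t 22.98 p [0.4825 0.25   0.1391] yaw_y 176.57 z [-5.e-04 -4.e-04 -1.e+00] F [-0.5 -0.6 -3.7] M [ 0.01  0.29 -0.06] w 0.0024
shift [ 0.0003 -0.1277  0.0056] per row [ 0.0003 -0.1277  0.0056]
```

carry_out:
  series:
    - [[0,0,0],[0,-0.006,0],-1]
    - [[0,0,0],[0,-0.01,0],-1]
    - [[0,0,0],[0,-0.01,0],-1]
    - [[0,0,0],[0,-0.01,0],-1]
    - [[0,0,0],[0,-0.004,0],-1]
    - [[0,0,0],[0,0,0],-1]

```text
clock: 23.72
tool_pos: [0.5224, 0.2477, 0.1391]
ee_rot: [-0.686, 0.728, 0.0, -0.0]
contact_force: [-0.4, -0.6, -2.8]
grip_width: 0.0022
```

```bash
python3 - <<'E'
from h import *
to([.610,.242,.1335])
E
```

```text
t 23.73 p [0.5224 0.2477 0.1391] yaw_y 176.59 z [-5.e-04 -2.e-04 -1.e+00] F [-0.4 -0.6 -2.8] M [ 0.01  0.26 -0.03] w 0.0022
shift [ 0.0005 -0.0878  0.0056] per row [ 0.0005 -0.0878  0.0056]
```

carry_out:
  series:
    - [[0,0,0],[0,-0.006,0],-1]
    - [[0,0,0],[0,-0.01,0],-1]
    - [[0,0,0],[0,-0.01,0],-1]
    - [[0,0,0],[0,-0.01,0],-1]
    - [[0,0,0],[0,-0.004,0],-1]
    - [[0,0,0],[0,0,0],-1]

```text
clock: 24.48
tool_pos: [0.5623, 0.2453, 0.1391]
ee_rot: [-0.686, 0.728, 0.0, -0.0]
contact_force: [0.6, -0.9, -3.0]
grip_width: 0.0021
```

```bash
python3 - <<'E'
from h import *
to([.610,.242,.1335]); red('s11')
E
```

```text
t 24.48 p [0.5623 0.2453 0.1391] yaw_y 176.59 z [-6.e-04 -2.e-04 -1.e+00] F [ 0.6 -0.9 -3. ] M [ 0.    0.3  -0.03] w 0.0021
shift [ 0.0005 -0.0478  0.0055] per row [ 0.0005 -0.0478  0.0055]
[383 158  54  24 165] med [0.6319 0.2892 0.1845] lo [0.571 0.228 0.179] hi [0.715 0.302 0.249] ((0.6450746059417725, 0.2724573016166687), (0.14734555780887604, 0.07793506979942322), 8.302549362182617)
[368 172  15  21 127] med [0.566  0.1936 0.1849] lo [0.559 0.18  0.161] hi [0.597 0.237 0.2  ] ((0.5762659311294556, 0.2130107879638672), (0.04078943654894829, 0.07100307941436768), 8.147912979125977)
```

carry_out:
  series:
    - [[0,0,0],[0,-0.008,0],-1]
    - [[0,0,0],[0,-0.01,0],-1]
    - [[0,0,0],[0,-0.01,0.002],-1]
    - [[0,0,0],[0,-0.006,0.002],-1]
    - [[0,0,0],[0,0,0],-1]

```text
clock: 25.15
tool_pos: [0.5963, 0.2431, 0.1346]
ee_rot: [-0.686, 0.728, 0.0, -0.001]
contact_force: [-0.3, -0.2, -2.7]
grip_width: 0.0025
```

carry_out:
  series:
    - [[0,0,0],[0,0,0.0015],-1]
    - [[0,0,0],[0,0,0],-1]

```text
clock: 25.4
tool_pos: [0.5959, 0.2435, 0.134]
ee_rot: [-0.686, 0.728, 0.0, 0.0]
contact_force: [-0.3, 0.3, -3.6]
grip_width: 0.0024
```

```bash
python3 - <<'E'
from h import *
to([.610,.242,.1335])
E
```

```text
t 25.4 p [0.5959 0.2435 0.134 ] yaw_y 176.62 z [ 1.e-04  2.e-04 -1.e+00] F [-0.3  0.3 -3.6] M [0.04 0.19 0.05] w 0.0024
shift [ 0.0007 -0.0141  0.0005] per row [ 0.0007 -0.0141  0.0005]
```

Lower until the rails carry the tray.

carry_out:
  series:
    - [[0,0,0],[0,0,0.0015],-1]
    - [[0,0,0],[0,0,0],-1]

```text
clock: 25.65
tool_pos: [0.5962, 0.2436, 0.1332]
ee_rot: [-0.686, 0.728, -0.0, 0.001]
contact_force: [-0.3, -0.8, -0.1]
grip_width: 0.0023
```

carry_out:
  series:
    - [[0,0,0],[0,0,0.001],-1]
    - [[0,0,0],[0,0,0],-1]

```text
clock: 25.9
tool_pos: [0.5965, 0.2436, 0.1331]
ee_rot: [-0.686, 0.728, -0.0, 0.001]
contact_force: [-3.4, -0.4, 4.9]
grip_width: 0.0023
```

```bash
python3 - <<'E'
from h import *
st()
E
```

```text
t 25.9 p [0.5965 0.2436 0.1331] yaw_y 176.63 z [ 2.e-03  8.e-04 -1.e+00] F [-3.4 -0.4  4.9] M [-0.05  1.02 -0.01] w 0.0023
```

carry_out:
  series:
    - [[0,0,0],[0,-0.003,-0.0008],-1]
    - [[0,0,0],[0,-0.004,0],-1]
    - [[0,0,0],[0,-0.003,0],-1]
    - [[0,0,0],[0,0,0],-1]

```text
clock: 26.4
tool_pos: [0.6069, 0.2428, 0.1331]
ee_rot: [-0.686, 0.728, -0.0, 0.001]
contact_force: [-2.1, -0.5, 5.6]
grip_width: 0.0024
```

carry_out:
  series:
    - [[0,0,0],[0,-0.002,0],-1]
    - [[0,0,0],[0,0,0],-1]

```text
clock: 26.65
tool_pos: [0.6074, 0.2428, 0.1331]
ee_rot: [-0.686, 0.728, 0.0, -0.0]
contact_force: [-9.1, 0.1, 8.0]
grip_width: 0.0029
```

carry_out:
  series:
    - [[0,0,0],[0,-0.002,0],-1]
    - [[0,0,0],[0,0,0],-1]

```text
clock: 26.9
tool_pos: [0.6074, 0.2427, 0.1331]
ee_rot: [-0.686, 0.727, 0.001, -0.002]
contact_force: [-19.5, -0.0, 11.1]
grip_width: 0.0021
```

carry_out:
  series:
    - [[0,0,0],[0,0,-0.001],-1]
    - [[0,0,0],[0,0,0],-0.4]
    - [[0,0,0],[0,0,0],-0.4]
    - [[0,0,0],[0,0,0],-0.4]
    - [[0,0,0],[0,0,-0.01],-0.4]
    - [[0,0,0],[0,0,-0.02],-0.4]
    - [[0,0,0],[0,0,-0.03],-0.4]
    - [[0,0,0],[0,0,-0.03],-0.4]
    - [[0,0,0],[0,0.04,-0.02],-0.4]
    - [[0,0,0],[0,0.05,0],-1]
    - [[0,0,0],[0,0.05,0],-1]
    - [[0,0,0],[0,0,0],-1]

```text
clock: 28.4
tool_pos: [0.4687, 0.2512, 0.2467]
ee_rot: [-0.687, 0.727, 0.0, 0.003]
contact_force: [-0.4, -0.1, 0.2]
grip_width: -0.0001
```

```bash
python3 - <<'E'
from h import *
st(); c,P,m=red('s12'); t=cap('top','t12'); red('',t)
k=lambda im,a,b,e,f,s:cv2.resize(im[a:b,e:f,::-1],None,fx=s,fy=s,interpolation=cv2.INTER_CUBIC)
A=k(c['pixels'],130,250,350,475,3.2); B=k(t['pixels'],138,238,175,275,3.84)
h=min(A.shape[0],B.shape[0]); cv2.imwrite('pics/f.png',np.hstack([A[:h],B[:h]]))
for n,c in(('s',c),('t',t)):
    P=cloud(c); hsv=cv2.cvtColor(c['pixels'],cv2.COLOR_RGB2HSV).astype(int)
    m=((hsv[...,0]<6)|(hsv[...,0]>174))&(hsv[...,1]>110)&(P[...,0]>.57)&(P[...,0]<.63)&(P[...,1]>.16)&(P[...,1]<.33)&(P[...,2]>.15)&(P[...,2]<.21)
    q=P[m]; k=np.polyfit(q[:,1]-.242,q[:,0],1); print(n,len(q),'panel x@mid',k[1].round(4),'yaw',np.degrees(-k[0]).round(2),'z95',np.percentile(q[:,2],95).round(4))
E
```

```text
t 28.4 p [0.4687 0.2512 0.2467] yaw_y 176.76 z [ 0.0038  0.0039 -1.    ] F [-0.4 -0.1  0.2] M [-0.02 -0.04 -0.02] w -0.0001
[394 168  60  20 207] med [0.6595 0.2857 0.1791] lo [0.612 0.25  0.162] hi [0.761 0.299 0.193] ((0.6819791197776794, 0.28830480575561523), (0.16174456477165222, 0.05871343985199928), 14.648447036743164)
[194 154  47  60 410] med [0.6277 0.2842 0.1811] lo [0.604 0.187 0.158] hi [0.758 0.299 0.196] ((0.6825380325317383, 0.23635263741016388), (0.12219203263521194, 0.15537621080875397), 85.2307357788086)
s 95 panel x@mid 0.6128 yaw -5.63 z95 0.1934
t 231 panel x@mid 0.6087 yaw -6.07 z95 0.1964
```

View pics/f.png

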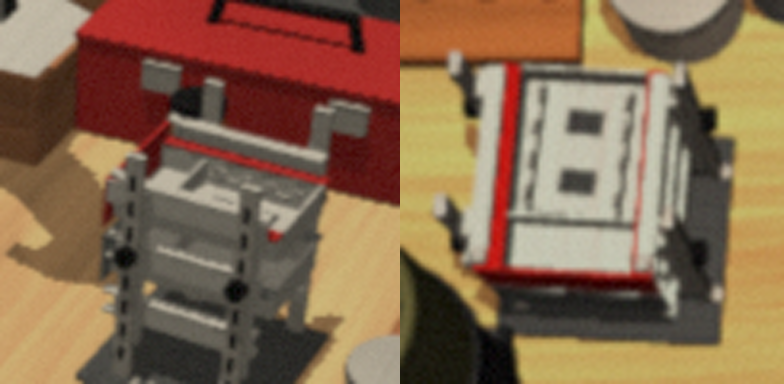

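carry_out:
  series:
    - [[0,0,0],[0,0,0.04],-1]
    - [[0,0,0],[0,-0.02,0.04],-1]
    - [[0,0,0],[0,-0.04,0.028],-1]
    - [[0,0,0],[0,-0.04,0],-1]
    - [[0,0,0],[0,-0.014,0],-1]
    - [[0,0,0],[0,0,0],-1]

```text
clock: 29.25
tool_pos: [0.5851, 0.2436, 0.1346]
ee_rot: [-0.685, 0.728, 0.0, -0.001]
contact_force: [0.1, 0.3, 0.1]
grip_width: -0.0003
```

carry_out:
  series:
    - [[0,0,0],[0,-0.004,0],-1]
    - [[0,0,0],[0,0,0],-1]

```text
clock: 29.5
tool_pos: [0.5879, 0.2442, 0.1359]
ee_rot: [-0.686, 0.728, 0.0, 0.0]
contact_force: [-0.8, -0.2, 0.8]
grip_width: -0.0001
```

carry_out:
  series:
    - [[0,0,0],[0,-0.003,0],-1]
    - [[0,0,0],[0,0,0],-1]

```text
clock: 29.75
tool_pos: [0.591, 0.2439, 0.1354]
ee_rot: [-0.686, 0.728, 0.0, 0.0]
contact_force: [0.9, 1.0, 0.4]
grip_width: -0.0
```

carry_out:
  series:
    - [[0,0,0],[0,-0.002,0],-1]
    - [[0,0,0],[0,0,0],-1]

```text
clock: 30.0
tool_pos: [0.5916, 0.2438, 0.1354]
ee_rot: [-0.686, 0.727, 0.001, -0.001]
contact_force: [-7.9, 0.2, 2.6]
grip_width: -0.0004
```

carry_out:
  series:
    - [[0,0,0],[0,-0.0015,0],-1]
    - [[0,0,0],[0,0,0],-1]

```text
clock: 30.25
tool_pos: [0.5918, 0.2437, 0.1355]
ee_rot: [-0.686, 0.727, 0.002, -0.002]
contact_force: [-14.5, 0.8, 5.4]
grip_width: -0.0002
```

carry_out:
  series:
    - [[0,0,0],[0,-0.0015,0],-1]
    - [[0,0,0],[0,0,0],-1]

```text
clock: 30.5
tool_pos: [0.5918, 0.2437, 0.1354]
ee_rot: [-0.687, 0.727, 0.002, -0.003]
contact_force: [-21.2, 0.2, 8.4]
grip_width: 0.0002
```

carry_out:
  series:
    - [[0,0,0],[0,0.015,0],-1]
    - [[0,0,0],[0,0.04,0],-1]
    - [[0,0,0],[0,0.045,0],-1]
    - [[0,0,0],[0,0.03,-0.03],-1]
    - [[0,0,0],[0,0,-0.04],-1]
    - [[0,0,0],[0,0,0],-1]
    - [[0,0,0],[0,0,0],-1]

```text
clock: 31.38
tool_pos: [0.4661, 0.2512, 0.2048]
ee_rot: [-0.686, 0.728, 0.0, -0.0]
contact_force: [0.3, 0.4, -0.8]
grip_width: -0.0001
```

```bash
python3 - <<'E'
from h import *
st(); c=cap('scene','s13'); t=cap('top','t13')
for n,c,z in(('s',c,.189),('t',t,.191)):
    P=cloud(c); hsv=cv2.cvtColor(c['pixels'],cv2.COLOR_RGB2HSV).astype(int)
    m=((hsv[...,0]<6)|(hsv[...,0]>174))&(hsv[...,1]>110)&(P[...,0]>.57)&(P[...,0]<.622)&(P[...,1]>.16)&(P[...,1]<.33)&(P[...,2]>z)&(P[...,2]<.205)
    q=P[m]; k=np.polyfit(q[:,1]-.242,q[:,0],1); print(n,len(q),'panel x@mid',k[1].round(4),'yaw',np.degrees(-k[0]).round(2))
# depth change of loose things, vise and blue front against the first views
a,b=load('scene0'),load('s13')
Pa,Pb=cloud(a),cloud(b); d=np.linalg.norm(Pa-Pb,axis=-1)
for nm,(x,y,r) in dict(cup=(.44,0,.05),driver=(.43,.1,.07),rod=(.47,-.31,.08),mallet=(.45,-.556,.15),vise=(.68,.015,.08),bluefront=(.587,-.21,.06),jar=(.87,0,.06)).items():
    m=(np.hypot(Pa[...,0]-x,Pa[...,1]-y)<r)&(Pa[...,2]>.008); print(nm,m.sum(),'median change',np.median(d[m]).round(4),'frac>8mm',np.mean(d[m]>.008).round(3))
E
```

```text
t 31.38 p [0.4661 0.2512 0.2048] yaw_y 176.61 z [-5.e-04  4.e-04 -1.e+00] F [ 0.3  0.4 -0.8] M [ 0.02 -0.06 -0.  ] w -0.0001
s 18 panel x@mid 0.6122 yaw -2.34
t 61 panel x@mid 0.6082 yaw -3.54
cup 855 median change 0.0032 frac>8mm 0.109
driver 181 median change 0.0034 frac>8mm 0.133
rod 337 median change 0.0047 frac>8mm 0.38
mallet 9741 median change 0.7505 frac>8mm 0.764
vise 1706 median change 0.0028 frac>8mm 0.058
bluefront 822 median change 0.0024 frac>8mm 0.033
jar 1822 median change 0.0026 frac>8mm 0.049
```

```bash
python3 -c "
from h import *
print(env.job_done())"
```

```text
the job is handed in; nothing more can be done
None
```

The red-fronted tray, with the crampon plate lying in it, is on the top rails of the large stand, fully home, and I have handed the job in. It took about 31 s of the 54 s allowed. I pressed the red front in at about 9 N until it sprang out about 50 mm. Then I pinched its panel, drew it out level, carried it above the vise and slid it in.

**What the last checks showed**
- **Fully home:** a second push with shut fingers met a hard stop of about 21 N with no further travel. The panel's yaw matches the stand's, about -3.5° against -3.35°, and its top edge is at the expected height.
- **Plate in the tray:** the last picture shows it lying in place. The wrist carried about 3.1 N, which fits the tray plus the plate.
- **Blue tray, vise, cup, nut driver and rivet jar:** no change from the first view beyond camera noise.

**What disagreed or stayed unsure**
- **Fingertip height:** in the images the fingertips were about 35 mm higher than the reported TCP. My first press went over the panel's top edge without touching anything. I corrected the height from the camera.
- **Rod and mallet:** that comparison told me nothing about these two, because the arm, or the tray then in the cabinet, was in one of the two views. I made no move near the mallet, and the fingers stayed well above the rod.
- **Panel position:** the two cameras disagree by about 4 mm on the panel's x position, so "fully home" rests on the push, not the images.

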